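# Put the loose pattern weights back in their tray

## Task

Tidy the cutting table: put the four knobbed steel pattern weights that stand loose on the bare table back into the wooden tray, each lying flat on the floor of the well of its own shape and size (large round weight in the wide round well, small round in the narrow round, large square in the wide square, small square in the narrow square). Set them down, do not drop them. The two weights standing on the brown paper are holding a pattern in use: leave those where they are.

Things in the scene. Friction and masses are not known exactly. Their poses are not given: they have to be found in the camera images.
- round_large: steel pattern weight: a round disc 64 mm in diameter, 20 mm thick; a dark steel upright round knob, 20 mm in diameter, rises 34 mm from the middle of its top (knob from 20 to 54 mm above the underside). About 0.55 kg. Starts somewhere on the bare table top, upright. Origin: centre of the underside; z up.
- round_small: steel pattern weight: a round disc 42 mm in diameter, 20 mm thick; a dark steel upright round knob, 20 mm in diameter, rises 34 mm from the middle of its top (knob from 20 to 54 mm above the underside). About 0.28 kg. Starts somewhere on the bare table top, upright. Origin: centre of the underside; z up.
- square_large: steel pattern weight: a square plate 58 x 58 mm, 20 mm thick; a dark steel upright round knob, 20 mm in diameter, rises 34 mm from the middle of its top (knob from 20 to 54 mm above the underside). About 0.58 kg. Starts somewhere on the bare table top, upright. Origin: centre of the underside; z up; x and y along the plate's sides.
- square_small: steel pattern weight: a square plate 38 x 38 mm, 20 mm thick; a dark steel upright round knob, 20 mm in diameter, rises 34 mm from the middle of its top (knob from 20 to 54 mm above the underside). About 0.28 kg. Starts somewhere on the bare table top, upright. Origin: centre of the underside; z up; x and y along the plate's sides.
- well_round_wide: pale wooden well with the wide round recess, 84 mm in diameter; fixed; one of four 96 x 96 x 18 mm blocks set two by two (98 mm pitch, any order) in the dark wooden tray, whose rim is lower than their tops. Flat recess 12 mm deep, its floor lined with grey felt. Origin: centre of the block's underside, 6 mm above the table; the recess's floor is 6 mm above the origin, the block's top 18 mm above it; x and y along the block's sides, z up.
- well_round_narrow: pale wooden well with the narrow round recess, 62 mm in diameter; fixed; one of four 96 x 96 x 18 mm blocks set two by two (98 mm pitch, any order) in the dark wooden tray, whose rim is lower than their tops. Flat recess 12 mm deep, its floor lined with grey felt. Origin: centre of the block's underside, 6 mm above the table; the recess's floor is 6 mm above the origin, the block's top 18 mm above it; x and y along the block's sides, z up.
- well_square_wide: pale wooden well with the wide square recess, 78 x 78 mm; fixed; one of four 96 x 96 x 18 mm blocks set two by two (98 mm pitch, any order) in the dark wooden tray, whose rim is lower than their tops. Flat recess 12 mm deep, its floor lined with grey felt. Origin: centre of the block's underside, 6 mm above the table; the recess's floor is 6 mm above the origin, the block's top 18 mm above it; x and y along the block's sides, z up.
- well_square_narrow: pale wooden well with the narrow square recess, 58 x 58 mm; fixed; one of four 96 x 96 x 18 mm blocks set two by two (98 mm pitch, any order) in the dark wooden tray, whose rim is lower than their tops. Flat recess 12 mm deep, its floor lined with grey felt. Origin: centre of the block's underside, 6 mm above the table; the recess's floor is 6 mm above the origin, the block's top 18 mm above it; x and y along the block's sides, z up.
- paper_round: steel pattern weight: a round disc 64 mm in diameter, the same as round_large, 20 mm thick; a dark steel upright round knob, 20 mm in diameter, rises 34 mm from the middle of its top (knob from 20 to 54 mm above the underside). About 0.55 kg. Stands on the sheet of brown pattern paper (340 x 220 mm, flat on the table) and stays there. Origin: centre of the underside; z up.
- paper_square: steel pattern weight: a square plate 38 x 38 mm, the same as square_small, 20 mm thick; a dark steel upright round knob, 20 mm in diameter, rises 34 mm from the middle of its top (knob from 20 to 54 mm above the underside). About 0.28 kg. Stands on the sheet of brown pattern paper (340 x 220 mm, flat on the table) and stays there. Origin: centre of the underside; z up; x and y along the plate's sides.
Things that resemble listed ones, but are neither listed nor needed, are in the scene too. Leave any purple, turquoise or yellow look-alike of the round_small alone.

How it is judged:
By the outcome, as a careful person would: the job done as asked, in the order asked, and still so for the second after the job is handed in, with the robot touching nothing.
It also fails if it takes over 96 s, if anything falls off the work surface, if the arm or the gripper's body presses on something with over 40 N, if the wrist force passes 120 N, or if a joint passes its speed limit or range.

## Robot

A 6-joint arm with a two-finger parallel gripper is mounted at the origin on the work surface. World frame = base frame: x ahead of the robot, y to its left, z up, the work surface at z = 0. Lengths are in m, angles in rad, forces in N, time in s.
With the tool pointing down it reaches from about 0.4 to 0.825 m from the base axis. Payload 7 kg.
Tool frame: the origin (TCP) lies at the centre of the arm's flange, where the gripper is bolted on; the fingertips stand 178 mm ahead of it and the grasp point (between the pads) lies 159 mm ahead of it; z points along the fingers, y is the direction in which the jaws open and shut (so a half turn about z gives the same grasp; the last joint's range is limited). The gripper opens to 88 mm and grips with 3 to 60 N. Pads are 19 mm wide; open, the fingers measure 130 mm over their backs; the gripper's body (78 mm by 193 mm) begins 47 mm behind the grasp point.
Start: joints at [1.39, 0.359, 0.012, 0, -1.224, -0.288], TCP at [0.305, 0.602, 0.405] pointing down, gripper open.
Joint ranges: [-3.07, 3.07], [-1.43, 2.12], [-1.02, 1.25], [-3.03, 1.67], [-3.05, -0], [-3.03, 3.03]. Speed limits (rad/s): [2.39, 2.39, 3.01, 3.14, 3.14, 3.14].

## Interface

Orientations are given as [roll, pitch, yaw] about the fixed x, y, z axes, in that order (R = Rz(yaw) Ry(pitch) Rx(roll)).
In Python, from station import * gives the robot as it stands.
- The arm moves only by the tool send_rows, never from a script. Its argument "motion" is a list of rows, each an object with "offset": the shift along the tool's x, y, z in cm, a list of three; "turn": the turn about the tool's z in degrees. In form: [{"offset": [x, y, z], "turn": turn}, ...]. A call has 1 to 8 rows; each row is the pose to reach, as a shift and turn from the pose commanded when the call began, along the tool's axes at that moment; what a row does not reach only later rows make up. A row lasts 1/10 s, in which the tool goes at most 50 mm and 8.59 degrees, less where a joint would pass 70% of its speed; a pose out of reach is approached as far as the arm can. A call with a gripper value outside its range is refused whole. "hand" is the opening, from -1 (shut) to 1 (fully open), set as the call begins (left out, the last holds). The fingers move at their own pace and stop on an object; "squeeze" is the grip in N (left out, the last holds). Time passes only in rows, so rows that repeat a pose let the fingers close. It gives the time, the measured TCP pose, the force and the opening at its end, in the units of the state.
- get_state(): the state, without advancing time (a new reading comes with each control period).
- grab_frame(name): name is "scene" or "top" or "wrist"; returns a dict with "frame" (400x640x3 uint8, blue, green, red), "range_z" (400x640 float32, m along the optical axis (not along the pixel's ray), 0 where there is no reading), "vertical_fov" (degrees; the focal length in pixels is half the picture's height over the tangent of half this angle, whatever the lens; pixels are square), "cx", "cy" (the principal point, pixels), "cam_to_world" (4x4, takes a point from camera to world coordinates). Camera axes: x right, y up, looking along -z (the intrinsics and any distortion apply to the point x, -y, -z); pixel columns grow to the right and rows downward; lengths in m; the calibration is good to about 2 mm. The wrist camera is an equidistant fisheye: a pixel r from the principal point sees the ray r / f radians off the axis. A picture is of the moment at which its call begins.
- job_done(): hands the job in, once; it reports no verdict.
The state is a dict: "t": time; "q": joint angles; "qd": joint speeds; "joint_efforts": joint torques, N m; "eef_pos": TCP position; "ee_rot": TCP orientation; "force": force on the tool from outside, world axes, zero at the start; "moment": the same for the moment, N m; "width": finger opening in m.
Only numpy, scipy, OpenCV 4.12 (cv2) and the standard library are available. Lean on these libraries where they do the work, as an engineer would, in place of code of your own. Each camera call takes 0.05 s, during which the arm holds its last target. There are 200 camera calls.

## Working session

There is one attempt and no reset: what is moved stays moved. The work goes in short steps, Python scripts to look and compute and a tool call to move; the robot and the scene stay as the last step left them, time stands still between calls to the robot, and variables do not carry over. Pictures are saved under pics/ and viewed, about 12 in all and at most 16, crops included, and the job is handed in when it is done.

Besides the shell and the picture viewer there is one more tool, called after ">>>" in YAML: its name, and indented under it one key for each argument. send_rows: Moves the arm, as the interface text tells. Its arguments: {"type":"object","properties":{"motion":{"type":"array"},"hand":{"type":"number"},"squeeze":{"type":"number"}},"required":["motion"]}

```bash
mkdir -p pics; ls; cat > h.py <<'E'
from station import *
import numpy as np, cv2
def world(f):
    d=f["range_z"]; h,w=d.shape
    F=h/2/np.tan(np.radians(f["vertical_fov"])/2)
    v,u=np.mgrid[0:h,0:w]
    p=np.stack([(u-f["cx"])/F*d,-(v-f["cy"])/F*d,-d,np.ones_like(d)],-1)
    return (p@np.array(f["cam_to_world"]).T)[...,:3]
E
python3 - <<'E'
from h import *
s=get_state();print(s)
for n in("top","scene"):
    f=grab_frame(n);cv2.imwrite(f"pics/{n}0.png",f["frame"]);np.save(n+"0.npy",world(f)) 
    print(n,f["vertical_fov"],f["cx"],f["cy"],np.round(f["cam_to_world"],3).tolist())
E
```

```text
pics
{'t': 0.0, 'q': array([ 1.39010084e+00,  3.59417431e-01,  1.10464058e-02, -4.02980477e-04,
       -1.22408653e+00, -2.88111203e-01]), 'qd': array([ 2.48949022e-06,  1.53879609e-04, -1.58441859e-03, -1.27097224e-03,
        5.15604359e-06, -1.95045948e-03]), 'joint_efforts': array([ 6.50367638e-04, -5.82714164e+01,  2.93042511e+01,  6.99714705e+00,
        6.67290558e-03, -1.60158006e-04]), 'eef_pos': array([0.30487632, 0.60200396, 0.40368773]), 'ee_rot': array([ 3.13989225e+00, -1.08870489e-04, -4.68943842e-01]), 'force': array([-0.42060134, -0.02712073, -0.15485933]), 'moment': array([-0.00955832, -0.03844521,  0.02345888]), 'width': 0.0875685448914452}
top 46.281296261360794 318.1150380492393 195.8873325692974 [[-0.013, 0.984, -0.178, 0.269], [-1.0, -0.011, 0.011, -0.01], [0.009, 0.178, 0.984, 1.148], [0.0, 0.0, 0.0, 1.0]]
scene 57.41699931570441 319.930320672168 206.68026419884367 [[-0.599, -0.65, 0.468, 0.954], [0.801, -0.474, 0.366, 0.359], [-0.017, 0.594, 0.804, 0.884], [0.0, 0.0, 0.0, 1.0]]
```

View pics/top0.png

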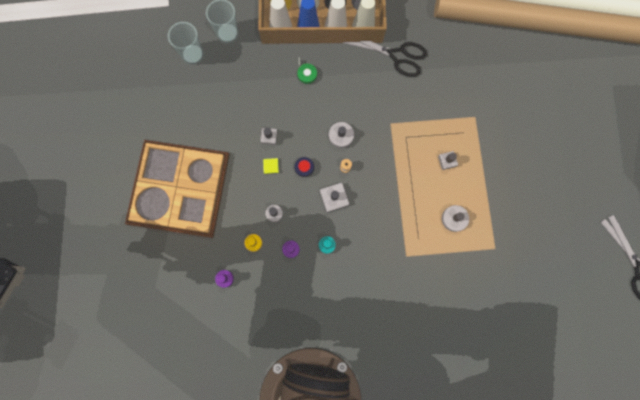

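View pics/scene0.png

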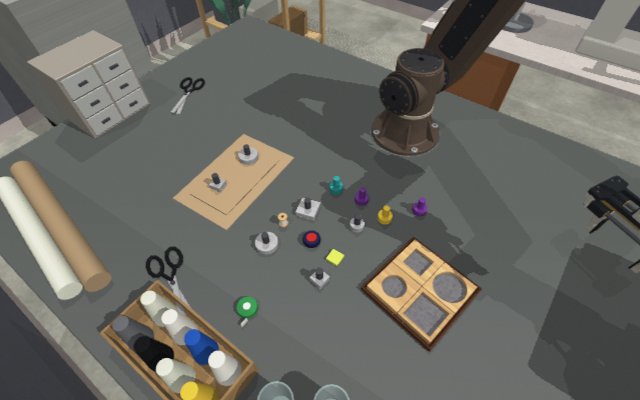

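The loose steel weights in the top view are square small (269,134), round large (342,132), square large (335,197) and the grey round small (274,212). The paper pair is at (449,160) and (456,217), and the purple, yellow and turquoise look-alikes are in the bottom row. The tray wells are square wide (161,165), round narrow (201,171), round wide (152,203) and square narrow (192,209).

```bash
python3 - <<'E'
from h import *
W=np.load("top0.npy"); im=cv2.imread("pics/top0.png")
cv2.imwrite("pics/crop1.png",cv2.resize(im[105:260,115:365],None,fx=3.2,fy=3.2,interpolation=cv2.INTER_CUBIC))
print("table z",np.median(W[280:330,260:300,2]))
for n,(u,v) in dict(sqS=(269,134),rdL=(342,132),sqL=(335,197),rdS=(274,212),pSq=(449,160),pRd=(456,217),yel=(253,242),pur=(291,248),tur=(327,244),red=(304,167),spool=(346,166),post=(271,166)).items():
    y0,x0=v-22,u-22
    P=W[y0:v+22,x0:u+22]
    vv,uu=np.mgrid[y0:v+22,x0:u+22]; near=np.hypot(uu-u,vv-v)<17
    k=near&(P[...,2]>.046)&(P[...,2]<.075); b=near&(P[...,2]>.012)&(P[...,2]<.027)
    o=[n,"max",round(P[...,2][near].max(),3)]
    if k.sum(): o+=["knob",k.sum(),P[k].mean(0).round(4)]
    if b.sum():
        q=P[b][:,:2]; r=cv2.minAreaRect((q*1000).astype(np.float32)); o+=["base",np.round(r[0],0),np.round(r[1],0),round(r[2],1)]
    print(*o)
# tray blocks
m=(W[...,2]>.019)&(W[...,2]<.032); m[:, :110]=0; m[:,245:]=0; m[:130]=0; m[245:]=0
r=cv2.minAreaRect((W[m][:,:2]*1000).astype(np.float32)); print("tray",r)
f=(W[...,2]>.006)&(W[...,2]<.0165)
for n,(u,v) in dict(sqW=(161,165),rdN=(201,171),rdW=(152,203),sqN=(192,209)).items():
    lab=cv2.connectedComponents(f.astype(np.uint8),connectivity=4)[1]
    k=lab==lab[v,u]; q=(W[k][:,:2]*1000).astype(np.float32); r=cv2.minAreaRect(q)
    print(n,k.sum(),W[k].mean(0).round(4),np.round(r[0],1),np.round(r[1],1),r[2], W[v,u])
E
```

```text
table z 0.0016941434819354173
sqS max 1.148 knob 59 [0.6297 0.0991 0.0542] base [631.  99.] [38. 40.] 85.3
rdL max 1.148 knob 52 [ 0.6319 -0.0829  0.0541] base [632. -82.] [61. 61.] 1.4
sqL max 1.148 knob 61 [ 0.4717 -0.0623  0.0539] base [472. -62.] [58. 59.] 18.4
rdS max 1.148 knob 56 [0.434  0.085  0.0544] base [434.  86.] [40. 40.] 44.7
pSq max 1.148 knob 58 [ 0.5628 -0.3479  0.0529] base [ 564. -349.] [39. 38.] 13.9
pRd max 1.148 knob 61 [ 0.4165 -0.3568  0.054 ] base [ 416. -358.] [63. 63.] 58.0
yel max 1.148 knob 59 [0.363  0.1349 0.055 ] base [363. 136.] [39. 39.] 1.1
pur max 1.148 knob 59 [0.3462 0.0448 0.0549] base [346.  44.] [39. 41.] 88.5
tur max 1.148 knob 58 [ 0.3559 -0.0425  0.0547] base [356. -42.] [39. 39.] 89.5
red max 1.148 base [549.  11.] [48. 49.] 43.6
spool max 1.148 base [527. -87.] [13. 39.] 84.7
post max 1.148 base [554.  95.] [35. 34.] 7.7
tray ((500.47412109375, 322.53564453125), (214.6909637451172, 214.52587890625), 80.54212951660156)
sqW 752 [0.5597 0.366  0.0138] [559.4 365.7] [76.7 77.5] 80.49639892578125 [0.55821451 0.36803635 0.01077905]
rdN 368 [0.5429 0.2688 0.0138] [543.2 269.3] [57.9 59.2] 44.820953369140625 [0.54057308 0.26687843 0.0157357 ]
rdW 720 [0.4624 0.3819 0.0137] [462.1 382.7] [79.9 79.7] 0.01575378142297268 [0.46195836 0.38465101 0.0135121 ]
sqN 442 [0.446  0.2851 0.0137] [445.7 285.3] [56.2 57.2] 81.00519561767578 [0.44613685 0.28673211 0.01220581]
```

View pics/crop1.png

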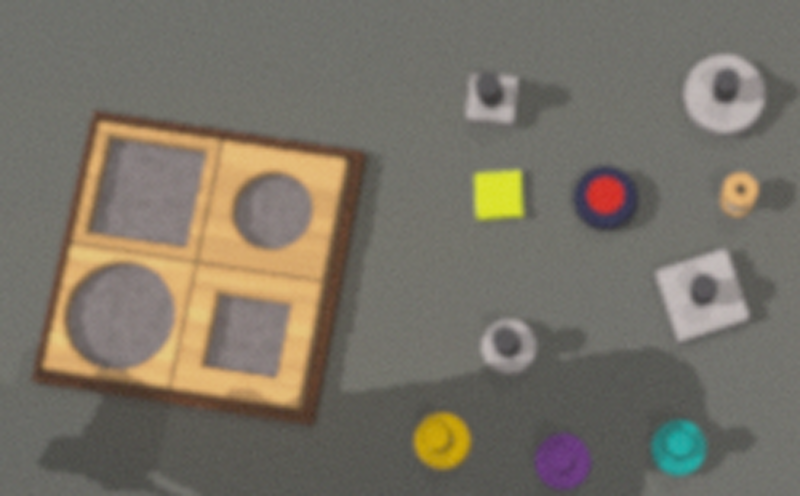

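The crop confirms it: the round small is the grey one at (508,345) in the crop, and the other small rounds are yellow, purple and turquoise. The wells are as named. Moving now, first to round_large.

>>> send_rows:
  motion:
    - {"offset": [1.6, 1.2, 0], "turn": -3}
    - {"offset": [4.8, 3.7, 1], "turn": -7}
    - {"offset": [8.7, 6.7, 2], "turn": -11}
    - {"offset": [12.7, 9.8, 3], "turn": -15}
    - {"offset": [16.6, 12.8, 4], "turn": -19}
    - {"offset": [20.6, 15.9, 5], "turn": -23}
    - {"offset": [24.6, 18.9, 6], "turn": -26}
    - {"offset": [27.7, 21.3, 7], "turn": -26.9}
  hand: 0
  squeeze: 40

```text
t: 0.9
eef_pos: [0.4563, 0.2848, 0.3344]
ee_rot: [-3.142, -0.0, 0.003]
force: [0.8, 0.7, -0.2]
width: 0.0442
```

>>> send_rows:
  motion:
    - {"offset": [1.0, 2.0, 0], "turn": 0}
    - {"offset": [2.8, 5.9, 0], "turn": 0}
    - {"offset": [4.7, 10, 0], "turn": 0}
    - {"offset": [6.7, 14.2, 0], "turn": 0}
    - {"offset": [8.7, 18.3, 0], "turn": 0}
    - {"offset": [10.7, 22.5, 0], "turn": 0}
    - {"offset": [12.6, 26.5, 0], "turn": 0}
    - {"offset": [14.2, 29.8, 0], "turn": 0}

```text
t: 1.7
eef_pos: [0.5986, -0.0132, 0.3343]
ee_rot: [3.141, 0.001, -0.0]
force: [0.5, 0.2, -0.7]
width: 0.0442
```

>>> send_rows:
  motion:
    - {"offset": [1.4, 3, 1], "turn": 0}
    - {"offset": [2.5, 5.2, 3], "turn": 0}
    - {"offset": [3.1, 6.6, 5.5], "turn": 0}
    - {"offset": [3.4, 7.2, 7.5], "turn": 0}
    - {"offset": [3.4, 7.2, 7.5], "turn": 0}
    - {"offset": [3.4, 7.2, 7.5], "turn": 0}

```text
t: 2.3
eef_pos: [0.6321, -0.0829, 0.2595]
ee_rot: [3.141, 0.001, 0.001]
force: [-0.0, -0.3, 1.2]
width: 0.0436
```

```bash
python3 - <<'E'
from h import *
f=grab_frame("wrist"); cv2.imwrite("pics/w1.png",f["frame"]); s=get_state(); print(s["t"],s["eef_pos"],s["ee_rot"],s["force"])
E
```

```text
2.35 [ 0.63239625 -0.0825724   0.2604612 ] [ 3.14142651e+00 -6.51856191e-04  1.12067368e-03] [-0.05183068 -0.41783936 -0.38033331]
```

View pics/w1.png

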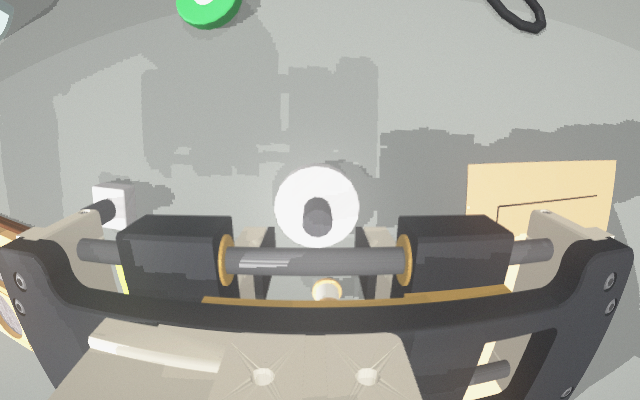

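The knob at (317,215) is centred between the fingers, so I descend and grip.

>>> send_rows:
  motion:
    - {"offset": [0, 0, 1.5], "turn": 0}
    - {"offset": [0, 0, 3.5], "turn": 0}
    - {"offset": [0, 0, 5], "turn": 0}
    - {"offset": [0, 0, 5.8], "turn": 0}
    - {"offset": [0, 0, 5.8], "turn": 0}
    - {"offset": [0, 0, 5.8], "turn": 0}

```text
t: 2.95
eef_pos: [0.6326, -0.0825, 0.2029]
ee_rot: [-3.142, -0.002, 0.001]
force: [0.5, 0.1, -0.9]
width: 0.044
```

>>> send_rows:
  motion:
    - {"offset": [0, 0, 0], "turn": 0}
    - {"offset": [0, 0, 0], "turn": 0}
    - {"offset": [0, 0, 0], "turn": 0}
    - {"offset": [0, 0, 0], "turn": 0}
    - {"offset": [0, 0, 0], "turn": 0}
    - {"offset": [0, 0, 0], "turn": 0}
  hand: -1
  squeeze: 40

```text
t: 3.55
eef_pos: [0.6322, -0.0832, 0.2021]
ee_rot: [3.141, -0.0, 0.001]
force: [-0.2, -3.7, 4.9]
width: 0.0192
```

>>> send_rows:
  motion:
    - {"offset": [0, 0, -1], "turn": 0}
    - {"offset": [0, 0, -3], "turn": 0}
    - {"offset": [0, 0, -6], "turn": 0}
    - {"offset": [0, 0, -9], "turn": 0}
    - {"offset": [0, 0, -10], "turn": 0}
    - {"offset": [0, 0, -10], "turn": 0}

```text
t: 4.15
eef_pos: [0.6322, -0.0827, 0.3027]
ee_rot: [-3.141, -0.002, 0.001]
force: [0.6, 0.3, -5.7]
width: 0.0192
```

>>> send_rows:
  motion:
    - {"offset": [-0.3, -1, 0], "turn": 0}
    - {"offset": [-1.2, -3.5, 0], "turn": 0}
    - {"offset": [-2.6, -7, 0], "turn": 0}
    - {"offset": [-4, -11, 0], "turn": 0}
    - {"offset": [-5.6, -15, 0], "turn": 0}
    - {"offset": [-7.2, -19, 0], "turn": 0}
    - {"offset": [-8.6, -23, 0], "turn": 0}
    - {"offset": [-10, -27, 0], "turn": 0}

```text
t: 4.95
eef_pos: [0.5301, 0.1885, 0.2996]
ee_rot: [3.14, 0.003, 0.0]
force: [0.9, -0.5, -6.3]
width: 0.0188
```

>>> send_rows:
  motion:
    - {"offset": [-1.5, -4, 0], "turn": 0}
    - {"offset": [-3, -8, 0], "turn": 0}
    - {"offset": [-4.5, -12, 0], "turn": 0}
    - {"offset": [-5.7, -15.5, 0], "turn": 0}
    - {"offset": [-6.6, -18, 0], "turn": 0}
    - {"offset": [-7.1, -19.4, 0], "turn": 0}
    - {"offset": [-7.1, -19.4, 0], "turn": 0}
    - {"offset": [-7.1, -19.4, 0], "turn": 0}

```text
t: 5.75
eef_pos: [0.4602, 0.3806, 0.3002]
ee_rot: [3.139, 0.002, 0.001]
force: [0.4, -0.1, -6.7]
width: 0.0192
```

```bash
python3 - <<'E'
from h import *
f=grab_frame("top"); cv2.imwrite("pics/t2.png",cv2.resize(f["frame"][100:260,100:360],None,fx=3,fy=3)); s=get_state(); print(s["t"],s["eef_pos"],s["ee_rot"],s["force"],s["width"])
f=grab_frame("wrist"); cv2.imwrite("pics/w2.png",f["frame"])
E
```

```text
5.8 [0.46053369 0.38011542 0.30052929] [3.13967336e+00 1.51055293e-03 2.83327828e-04] [-0.56372792 -0.75400066 -5.83202433] 0.018992264195834337
```

View pics/w2.png

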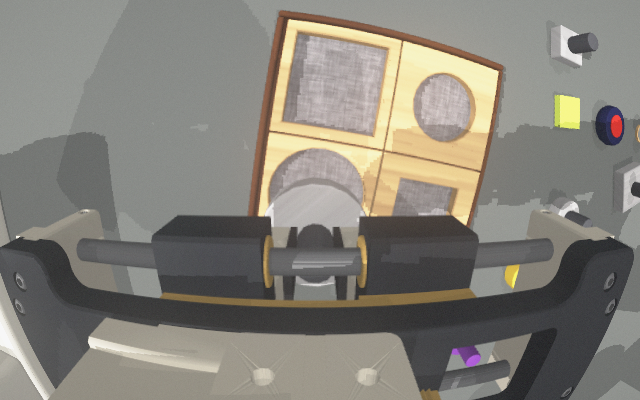

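The held disc sits over the wide round well, columns 268–370 against 268–365, so I lower it.

>>> send_rows:
  motion:
    - {"offset": [0, 0, 1.5], "turn": 0}
    - {"offset": [0, 0, 3.5], "turn": 0}
    - {"offset": [0, 0, 5.5], "turn": 0}
    - {"offset": [0, 0, 7], "turn": 0}
    - {"offset": [0, 0, 7.7], "turn": 0}
    - {"offset": [0, 0, 8.1], "turn": 0}
    - {"offset": [0, 0, 8.3], "turn": 0}
    - {"offset": [0, 0, 8.3], "turn": 0}

```text
t: 6.65
eef_pos: [0.461, 0.381, 0.2191]
ee_rot: [-3.141, -0.0, 0.0]
force: [0.2, 0.1, -6.4]
width: 0.0188
```

>>> send_rows:
  motion:
    - {"offset": [0, 0, 0.1], "turn": 0}
    - {"offset": [0, 0, 0.2], "turn": 0}
    - {"offset": [0, 0, 0.3], "turn": 0}
    - {"offset": [0, 0, 0.3], "turn": 0}
    - {"offset": [0, 0, 0.3], "turn": 0}

```text
t: 7.15
eef_pos: [0.4608, 0.381, 0.2157]
ee_rot: [3.142, -0.0, 0.001]
force: [0.4, 0.2, -6.5]
width: 0.0192
```

>>> send_rows:
  motion:
    - {"offset": [0, 0, 0.05], "turn": 0}
    - {"offset": [0, 0, 0.1], "turn": 0}
    - {"offset": [0, 0, 0.15], "turn": 0}
    - {"offset": [0, 0, 0.2], "turn": 0}
    - {"offset": [0, 0, 0.2], "turn": 0}

```text
t: 7.65
eef_pos: [0.4608, 0.381, 0.2142]
ee_rot: [-3.141, -0.0, 0.001]
force: [-2.7, -0.7, 1.2]
width: 0.0188
```

The contact force shows it is on the felt. I release, rise and go to round_small.

>>> send_rows:
  motion:
    - {"offset": [0, 0, 0], "turn": 0}
    - {"offset": [0, 0, 0], "turn": 0}
    - {"offset": [0, 0, 0], "turn": 0}
    - {"offset": [0, 0, 0], "turn": 0}
  hand: 0

```text
t: 8.05
eef_pos: [0.461, 0.3811, 0.2139]
ee_rot: [-3.141, -0.0, 0.001]
force: [-0.3, 0.3, 0.1]
width: 0.0423
```

>>> send_rows:
  motion:
    - {"offset": [0, 0, -1], "turn": 0}
    - {"offset": [0, 0, -3], "turn": 0}
    - {"offset": [0, 0, -6], "turn": 0}
    - {"offset": [0, 0, -8.5], "turn": 0}
    - {"offset": [0, 0, -9], "turn": 0}
    - {"offset": [0, 0, -9], "turn": 0}

```text
t: 8.65
eef_pos: [0.461, 0.3812, 0.3054]
ee_rot: [-3.139, -0.002, 0.001]
force: [0.4, 0.4, -1.3]
width: 0.0433
```

>>> send_rows:
  motion:
    - {"offset": [-0.2, 2, 0], "turn": 0}
    - {"offset": [-0.6, 6.5, 0], "turn": 0}
    - {"offset": [-1, 11, 0], "turn": 0}
    - {"offset": [-1.4, 15.5, 0], "turn": 0}
    - {"offset": [-1.8, 20, 0], "turn": 0}
    - {"offset": [-2.2, 24.5, 0], "turn": 0}
    - {"offset": [-2.5, 28, 0], "turn": 0}
    - {"offset": [-2.7, 29.6, 0], "turn": 0}

```text
t: 9.45
eef_pos: [0.4328, 0.0823, 0.3029]
ee_rot: [3.141, 0.002, -0.001]
force: [0.7, 0.5, 0.4]
width: 0.0438
```

>>> send_rows:
  motion:
    - {"offset": [0, 0, 1], "turn": 0}
    - {"offset": [0, 0, 3], "turn": 0}
    - {"offset": [0, 0, 4.2], "turn": 0}
    - {"offset": [0, 0, 4.2], "turn": 0}

```text
t: 9.85
eef_pos: [0.4336, 0.0854, 0.2595]
ee_rot: [3.139, 0.003, 0.001]
force: [0.3, -0.2, -0.2]
width: 0.0437
```

```bash
python3 - <<'E'
from h import *
f=grab_frame("top"); cv2.imwrite("pics/t3.png",cv2.resize(f["frame"][100:260,100:360],None,fx=2.4,fy=2.4)); s=get_state(); print(s["t"],s["eef_pos"],s["ee_rot"],s["force"],s["width"])
f2=grab_frame("wrist"); 
cv2.imwrite("pics/c3.png",np.vstack([cv2.imread("pics/t3.png"),cv2.resize(f2["frame"][100:300],(624,195))]))
E
```

```text
9.9 [0.43395395 0.08555208 0.26048998] [3.13993111e+00 2.26234942e-03 1.28153543e-03] [0.2021285  0.10660169 0.50693491] 0.04347948723370059
```

View pics/c3.png

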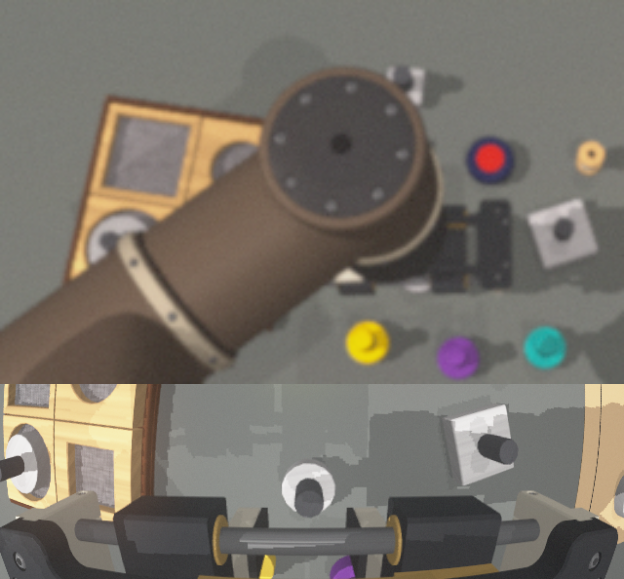

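Round_large is in its well. The grey knob at (309,495) is centred between the fingers, so I pick it.

>>> send_rows:
  motion:
    - {"offset": [0, 0, 1.5], "turn": 0}
    - {"offset": [0, 0, 3.5], "turn": 0}
    - {"offset": [0, 0, 5], "turn": 0}
    - {"offset": [0, 0, 5.8], "turn": 0}
    - {"offset": [0, 0, 5.8], "turn": 0}
    - {"offset": [0, 0, 5.8], "turn": 0}

```text
t: 10.55
eef_pos: [0.4344, 0.0854, 0.2042]
ee_rot: [-3.141, -0.001, 0.001]
force: [-0.1, -0.3, 0.2]
width: 0.0438
```

>>> send_rows:
  motion:
    - {"offset": [0, 0, 0], "turn": 0}
    - {"offset": [0, 0, 0], "turn": 0}
    - {"offset": [0, 0, 0], "turn": 0}
    - {"offset": [0, 0, 0], "turn": 0}
    - {"offset": [0, 0, 0], "turn": 0}
    - {"offset": [0, 0, 0], "turn": 0}
  hand: -1
  squeeze: 40

```text
t: 11.15
eef_pos: [0.4341, 0.0849, 0.2039]
ee_rot: [3.142, -0.0, 0.001]
force: [-1.1, -1.8, 5.5]
width: 0.019
```

>>> send_rows:
  motion:
    - {"offset": [0, 0, -1], "turn": 0}
    - {"offset": [0, 0, -3], "turn": 0}
    - {"offset": [0, 0, -6], "turn": 0}
    - {"offset": [0, 0, -9], "turn": 0}
    - {"offset": [0, 0, -10], "turn": 0}
    - {"offset": [0, 0, -10], "turn": 0}

```text
t: 11.75
eef_pos: [0.4341, 0.0851, 0.3049]
ee_rot: [-3.139, -0.003, 0.001]
force: [-0.3, -0.4, -3.6]
width: 0.0188
```

>>> send_rows:
  motion:
    - {"offset": [0.6, -1, 0], "turn": 0}
    - {"offset": [2.4, -4, 0], "turn": 0}
    - {"offset": [4.8, -8, 0], "turn": 0}
    - {"offset": [7.2, -12, 0], "turn": 0}
    - {"offset": [9.4, -15.8, 0], "turn": 0}
    - {"offset": [10.8, -18.2, 0], "turn": 0}
    - {"offset": [10.8, -18.2, 0], "turn": 0}
    - {"offset": [10.8, -18.2, 0], "turn": 0}

```text
t: 12.55
eef_pos: [0.5416, 0.2676, 0.3007]
ee_rot: [3.139, 0.004, 0.001]
force: [-0.6, -0.3, -3.3]
width: 0.0193
```

```bash
python3 - <<'E'
from h import *
s=get_state(); print(s["t"],s["eef_pos"],s["ee_rot"],s["force"],s["width"])
f=grab_frame("wrist"); cv2.imwrite("pics/w4.png",f["frame"][:300])
E
```

```text
12.55 [0.54155391 0.26757265 0.30070925] [3.13866967e+00 3.67899745e-03 1.09270978e-03] [-0.63396989 -0.2947556  -3.26773237] 0.019295043433594998
```

View pics/w4.png

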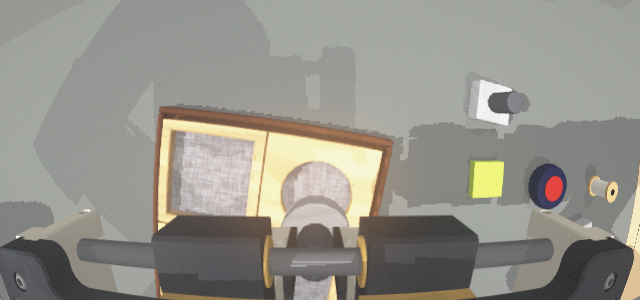

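The small disc is centred over the narrow round well (columns 281–352), so I lower it.

>>> send_rows:
  motion:
    - {"offset": [0, 0, 1.5], "turn": 0}
    - {"offset": [0, 0, 3.5], "turn": 0}
    - {"offset": [0, 0, 5.5], "turn": 0}
    - {"offset": [0, 0, 7], "turn": 0}
    - {"offset": [0, 0, 7.7], "turn": 0}
    - {"offset": [0, 0, 8.1], "turn": 0}
    - {"offset": [0, 0, 8.3], "turn": 0}
    - {"offset": [0, 0, 8.3], "turn": 0}

```text
t: 13.4
eef_pos: [0.542, 0.267, 0.2211]
ee_rot: [-3.141, -0.001, 0.001]
force: [0.6, -1.1, -3.2]
width: 0.0192
```

>>> send_rows:
  motion:
    - {"offset": [0, 0, 0.1], "turn": 0}
    - {"offset": [0, 0, 0.2], "turn": 0}
    - {"offset": [0, 0, 0.3], "turn": 0}
    - {"offset": [0, 0, 0.4], "turn": 0}
    - {"offset": [0, 0, 0.4], "turn": 0}

```text
t: 13.9
eef_pos: [0.5418, 0.267, 0.2165]
ee_rot: [3.141, 0.0, 0.001]
force: [-0.0, -0.2, -3.9]
width: 0.0194
```

>>> send_rows:
  motion:
    - {"offset": [0, 0, 0.05], "turn": 0}
    - {"offset": [0, 0, 0.1], "turn": 0}
    - {"offset": [0, 0, 0.15], "turn": 0}
    - {"offset": [0, 0, 0.15], "turn": 0}
    - {"offset": [0, 0, 0.15], "turn": 0}

```text
t: 14.4
eef_pos: [0.5419, 0.267, 0.216]
ee_rot: [-3.141, -0.0, 0.001]
force: [-3.1, -1.8, 4.7]
width: 0.0195
```

>>> send_rows:
  motion:
    - {"offset": [0, 0, 0], "turn": 0}
    - {"offset": [0, 0, 0], "turn": 0}
    - {"offset": [0, 0, 0], "turn": 0}
    - {"offset": [0, 0, 0], "turn": 0}
  hand: 0

```text
t: 14.8
eef_pos: [0.542, 0.2671, 0.2151]
ee_rot: [-3.142, -0.0, 0.001]
force: [0.4, 0.3, -0.1]
width: 0.0424
```

>>> send_rows:
  motion:
    - {"offset": [0, 0, -1], "turn": 0}
    - {"offset": [0, 0, -3], "turn": 0}
    - {"offset": [0, 0, -6], "turn": 0}
    - {"offset": [0, 0, -8.5], "turn": 0}
    - {"offset": [0, 0, -9], "turn": 0}
    - {"offset": [0, 0, -9], "turn": 0}

```text
t: 15.4
eef_pos: [0.542, 0.2672, 0.3069]
ee_rot: [-3.14, -0.002, 0.001]
force: [0.3, -0.1, -1.4]
width: 0.0438
```

>>> send_rows:
  motion:
    - {"offset": [-0.4, 2, 0], "turn": 0}
    - {"offset": [-1.4, 6.5, 0], "turn": 0}
    - {"offset": [-2.4, 11.2, 0], "turn": 0}
    - {"offset": [-3.4, 16, 0], "turn": 0}
    - {"offset": [-4.4, 20.8, 0], "turn": 0}
    - {"offset": [-5.4, 25.5, 0], "turn": 0}
    - {"offset": [-6.4, 30, 0], "turn": 0}
    - {"offset": [-7, 32.9, 0], "turn": 0}

```text
t: 16.2
eef_pos: [0.4699, -0.0649, 0.3042]
ee_rot: [3.141, 0.002, -0.001]
force: [0.5, 1.0, -0.1]
width: 0.0436
```

>>> send_rows:
  motion:
    - {"offset": [0, 0, 1], "turn": 0}
    - {"offset": [0, 0, 3], "turn": 0}
    - {"offset": [0, 0, 4.4], "turn": 0}
    - {"offset": [0, 0, 4.4], "turn": 0}

```text
t: 16.6
eef_pos: [0.4706, -0.0624, 0.2586]
ee_rot: [3.141, 0.005, -0.0]
force: [-0.3, 0.2, -0.0]
width: 0.0438
```

```bash
python3 - <<'E'
from h import *
f=grab_frame("top"); cv2.imwrite("pics/t5.png",cv2.resize(f["frame"][100:260,100:360],None,fx=2.4,fy=2.4)); s=get_state(); print(s["t"],s["eef_pos"],s["ee_rot"],s["force"],s["width"])
f2=grab_frame("wrist"); 
cv2.imwrite("pics/c5.png",np.vstack([cv2.imread("pics/t5.png"),cv2.resize(f2["frame"][100:300],(624,195))]))
E
```

```text
16.65 [ 0.47132767 -0.06215433  0.25982552] [3.14071210e+00 3.49835703e-03 6.23791843e-04] [ 1.13660496  0.48966336 -0.60163045] 0.04403510759244626
```

View pics/c5.png

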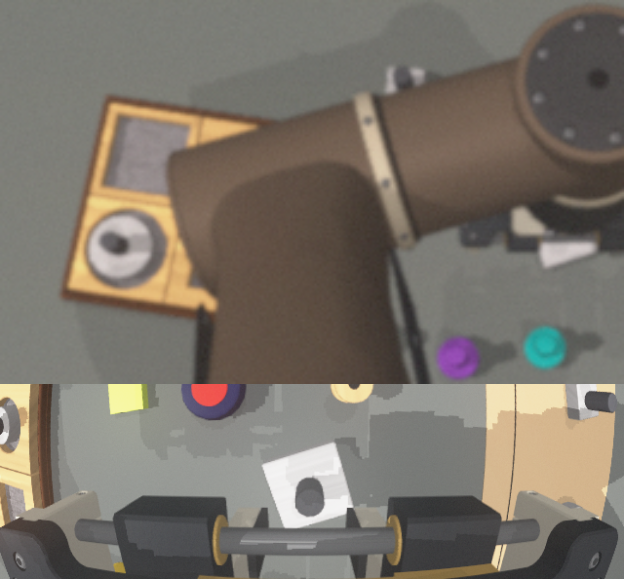

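The square's knob at (309,495) is centred and the plate is about 18° CCW. I pick it and carry it to the wide square well, turning 28°.

>>> send_rows:
  motion:
    - {"offset": [0, 0, 1.5], "turn": 0}
    - {"offset": [0, 0, 3.5], "turn": 0}
    - {"offset": [0, 0, 5], "turn": 0}
    - {"offset": [0, 0, 5.8], "turn": 0}
    - {"offset": [0, 0, 5.8], "turn": 0}
    - {"offset": [0, 0, 5.8], "turn": 0}

```text
t: 17.3
eef_pos: [0.4725, -0.0618, 0.2038]
ee_rot: [-3.142, -0.001, 0.001]
force: [0.2, 0.3, 0.7]
width: 0.0436
```

>>> send_rows:
  motion:
    - {"offset": [0, 0, 0], "turn": 0}
    - {"offset": [0, 0, 0], "turn": 0}
    - {"offset": [0, 0, 0], "turn": 0}
    - {"offset": [0, 0, 0], "turn": 0}
    - {"offset": [0, 0, 0], "turn": 0}
    - {"offset": [0, 0, 0], "turn": 0}
  hand: -1
  squeeze: 40

```text
t: 17.9
eef_pos: [0.4722, -0.0622, 0.2036]
ee_rot: [3.141, -0.0, 0.001]
force: [-0.6, -3.1, 5.3]
width: 0.0193
```

>>> send_rows:
  motion:
    - {"offset": [0, 0, -1], "turn": 0}
    - {"offset": [0, 0, -3], "turn": 0}
    - {"offset": [0, 0, -6], "turn": 0}
    - {"offset": [0, 0, -9], "turn": 0}
    - {"offset": [0, 0, -10], "turn": 0}
    - {"offset": [0, 0, -10], "turn": 0}

```text
t: 18.5
eef_pos: [0.4721, -0.0618, 0.3041]
ee_rot: [-3.14, -0.002, 0.0]
force: [0.3, -0.4, -6.6]
width: 0.0194
```

>>> send_rows:
  motion:
    - {"offset": [0.3, -1, 0], "turn": 0}
    - {"offset": [0.8, -3.5, 0], "turn": 0}
    - {"offset": [1.5, -7, 0], "turn": 0}
    - {"offset": [2.3, -11, 0], "turn": 0}
    - {"offset": [3.1, -15, 0], "turn": 0}
    - {"offset": [3.9, -19, 0], "turn": 0}
    - {"offset": [4.7, -23, 0], "turn": 0}
    - {"offset": [5.4, -26.8, 0], "turn": 0}

```text
t: 19.3
eef_pos: [0.5254, 0.2082, 0.3007]
ee_rot: [3.14, 0.003, 0.001]
force: [0.9, 0.7, -6.3]
width: 0.019
```

>>> send_rows:
  motion:
    - {"offset": [0.7, -3.5, 0], "turn": 3}
    - {"offset": [1.4, -7, 0], "turn": 8}
    - {"offset": [2.1, -10.3, 0], "turn": 13}
    - {"offset": [2.7, -13, 0], "turn": 18}
    - {"offset": [3.1, -15, 0], "turn": 23}
    - {"offset": [3.2, -15.8, 0], "turn": 26.5}
    - {"offset": [3.2, -15.8, 0], "turn": 27.9}
    - {"offset": [3.2, -15.8, 0], "turn": 27.9}

```text
t: 20.1
eef_pos: [0.5571, 0.364, 0.3007]
ee_rot: [3.138, 0.001, -0.486]
force: [0.2, -0.7, -6.8]
width: 0.0195
```

```bash
python3 - <<'E'
from h import *
f=grab_frame("wrist"); cv2.imwrite("pics/w6.png",f["frame"][:300])
s=get_state(); print(s["t"],s["eef_pos"],s["ee_rot"],s["force"],s["width"])
E
```

```text
20.15 [0.55727137 0.36361315 0.30137662] [ 3.13867391e+00  1.00507947e-03 -4.85139988e-01] [ 0.5549538  -1.01292899 -6.49474605] 0.01903682528423618
```

View pics/w6.png

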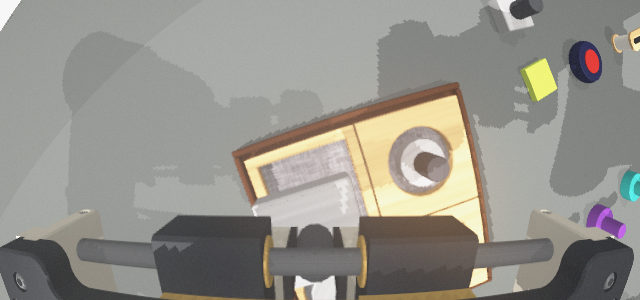

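The plate's far edge runs parallel to the well's edge and is centred, and round_small sits in its narrow well. Lowering.

>>> send_rows:
  motion:
    - {"offset": [0, 0, 1.5], "turn": 0}
    - {"offset": [0, 0, 3.5], "turn": 0}
    - {"offset": [0, 0, 5.5], "turn": 0}
    - {"offset": [0, 0, 7], "turn": 0}
    - {"offset": [0, 0, 7.7], "turn": 0}
    - {"offset": [0, 0, 8.1], "turn": 0}
    - {"offset": [0, 0, 8.3], "turn": 0}
    - {"offset": [0, 0, 8.3], "turn": 0}

```text
t: 20.95
eef_pos: [0.558, 0.3642, 0.2206]
ee_rot: [-3.141, -0.0, -0.486]
force: [-0.9, 0.3, -6.4]
width: 0.019
```

>>> send_rows:
  motion:
    - {"offset": [0, 0, 0.1], "turn": 0}
    - {"offset": [0, 0, 0.2], "turn": 0}
    - {"offset": [0, 0, 0.3], "turn": 0}
    - {"offset": [0, 0, 0.4], "turn": 0}
    - {"offset": [0, 0, 0.4], "turn": 0}

```text
t: 21.45
eef_pos: [0.5578, 0.364, 0.216]
ee_rot: [3.141, 0.0, -0.486]
force: [-1.4, -1.2, -5.3]
width: 0.0189
```

>>> send_rows:
  motion:
    - {"offset": [0, 0, 0.05], "turn": 0}
    - {"offset": [0, 0, 0.1], "turn": 0}
    - {"offset": [0, 0, 0.15], "turn": 0}
    - {"offset": [0, 0, 0.15], "turn": 0}
    - {"offset": [0, 0, 0.15], "turn": 0}

```text
t: 21.95
eef_pos: [0.5578, 0.3641, 0.2157]
ee_rot: [-3.141, -0.0, -0.486]
force: [-5.7, -2.7, 6.1]
width: 0.0191
```

Touchdown. I release, rise, turn back and go to square_small.

>>> send_rows:
  motion:
    - {"offset": [0, 0, 0], "turn": 0}
    - {"offset": [0, 0, 0], "turn": 0}
    - {"offset": [0, 0, 0], "turn": 0}
    - {"offset": [0, 0, 0], "turn": 0}
  hand: 0

```text
t: 22.35
eef_pos: [0.558, 0.3642, 0.2147]
ee_rot: [-3.141, -0.0, -0.486]
force: [0.4, -0.3, 0.8]
width: 0.042
```

>>> send_rows:
  motion:
    - {"offset": [0, 0, -1], "turn": 0}
    - {"offset": [0, 0, -4], "turn": 0}
    - {"offset": [0, 0, -7], "turn": -3}
    - {"offset": [0, 0, -9], "turn": -9}
    - {"offset": [0, 0, -9], "turn": -16}
    - {"offset": [0, 0, -9], "turn": -23}
    - {"offset": [0, 0, -9], "turn": -27.9}
    - {"offset": [0, 0, -9], "turn": -27.9}

```text
t: 23.15
eef_pos: [0.5579, 0.3641, 0.3055]
ee_rot: [-3.141, -0.001, 0.002]
force: [-0.3, 0.3, -0.8]
width: 0.0437
```

>>> send_rows:
  motion:
    - {"offset": [0.5, 2, 0], "turn": 0}
    - {"offset": [1.6, 6, 0], "turn": 0}
    - {"offset": [2.8, 10.5, 0], "turn": 0}
    - {"offset": [4, 15, 0], "turn": 0}
    - {"offset": [5.2, 19.3, 0], "turn": 0}
    - {"offset": [6.3, 23, 0], "turn": 0}
    - {"offset": [7, 25.6, 0], "turn": 0}
    - {"offset": [7.2, 26.5, 0], "turn": 0}

```text
t: 23.95
eef_pos: [0.6303, 0.0958, 0.3049]
ee_rot: [3.141, 0.0, -0.005]
force: [0.0, 0.0, -0.1]
width: 0.0438
```

>>> send_rows:
  motion:
    - {"offset": [0, 0, 1], "turn": 0}
    - {"offset": [0, 0, 3], "turn": 0}
    - {"offset": [0, 0, 4.4], "turn": 0}
    - {"offset": [0, 0, 4.4], "turn": 0}

```text
t: 24.35
eef_pos: [0.6289, 0.0997, 0.2578]
ee_rot: [3.14, 0.004, 0.001]
force: [-0.4, 0.0, -0.0]
width: 0.0435
```

```bash
python3 - <<'E'
from h import *
s=get_state(); print(s["t"],s["eef_pos"],s["ee_rot"],s["force"],s["width"])
f2=grab_frame("wrist"); cv2.imwrite("pics/w7.png",f2["frame"][60:300])
E
```

```text
24.35 [0.62886071 0.0996779  0.25783026] [3.14006204e+00 4.36847727e-03 8.21086294e-04] [-0.36939513  0.01417548 -0.01649001] 0.043455290301287926
```

View pics/w7.png

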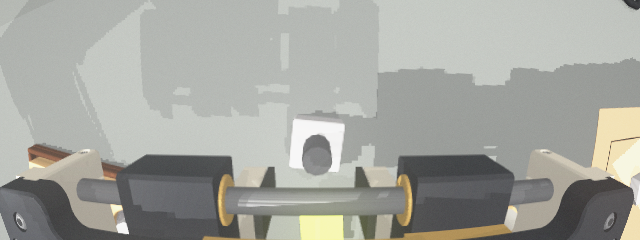

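The small square's knob at (317,150) is centred. I pick it and carry it to the narrow square well, turning 5°.

>>> send_rows:
  motion:
    - {"offset": [0, 0, 1.5], "turn": 0}
    - {"offset": [0, 0, 3.5], "turn": 0}
    - {"offset": [0, 0, 5], "turn": 0}
    - {"offset": [0, 0, 5.7], "turn": 0}
    - {"offset": [0, 0, 5.7], "turn": 0}
    - {"offset": [0, 0, 5.7], "turn": 0}

```text
t: 25.0
eef_pos: [0.6304, 0.0995, 0.2045]
ee_rot: [-3.141, -0.001, 0.001]
force: [0.2, -0.4, 0.2]
width: 0.0436
```

>>> send_rows:
  motion:
    - {"offset": [0, 0, 0], "turn": 0}
    - {"offset": [0, 0, 0], "turn": 0}
    - {"offset": [0, 0, 0], "turn": 0}
    - {"offset": [0, 0, 0], "turn": 0}
    - {"offset": [0, 0, 0], "turn": 0}
    - {"offset": [0, 0, 0], "turn": 0}
  hand: -1
  squeeze: 40

```text
t: 25.6
eef_pos: [0.6301, 0.099, 0.2041]
ee_rot: [3.142, -0.0, 0.001]
force: [-0.9, -1.8, 4.3]
width: 0.0195
```

>>> send_rows:
  motion:
    - {"offset": [0, 0, -1], "turn": 0}
    - {"offset": [0, 0, -3], "turn": 0}
    - {"offset": [0, 0, -6], "turn": 0}
    - {"offset": [0, 0, -9], "turn": 0}
    - {"offset": [0, 0, -10], "turn": 0}
    - {"offset": [0, 0, -10], "turn": 0}

```text
t: 26.2
eef_pos: [0.6302, 0.0993, 0.3054]
ee_rot: [-3.14, -0.003, 0.001]
force: [0.8, -0.1, -2.1]
width: 0.019
```

>>> send_rows:
  motion:
    - {"offset": [-1, -1, 0], "turn": 0.5}
    - {"offset": [-3.5, -3.5, 0], "turn": 1}
    - {"offset": [-6.8, -6.8, 0], "turn": 2}
    - {"offset": [-10.1, -10.1, 0], "turn": 3}
    - {"offset": [-13.4, -13.4, 0], "turn": 4}
    - {"offset": [-16.4, -16.4, 0], "turn": 4.8}
    - {"offset": [-18.5, -18.5, 0], "turn": 4.8}
    - {"offset": [-18.5, -18.5, 0], "turn": 4.8}

```text
t: 27.0
eef_pos: [0.4423, 0.2856, 0.3022]
ee_rot: [3.14, 0.002, -0.08]
force: [-1.1, 0.5, -2.6]
width: 0.0193
```

>>> send_rows:
  motion:
    - {"offset": [0, 0, 0.5], "turn": 0}
    - {"offset": [0, 0, 1], "turn": 0}
    - {"offset": [0, 0, 1], "turn": 0}
    - {"offset": [0, 0, 1], "turn": 0}

```text
t: 27.4
eef_pos: [0.4454, 0.2832, 0.293]
ee_rot: [3.14, 0.001, -0.085]
force: [-0.1, -0.7, -1.9]
width: 0.019
```

```bash
python3 - <<'E'
from h import *
f=grab_frame("wrist"); cv2.imwrite("pics/w8.png",f["frame"][:300])
s=get_state(); print(s["t"],s["eef_pos"],s["ee_rot"],s["force"],s["width"])
E
```

```text
27.45 [0.44536297 0.28336933 0.29329875] [ 3.14097255e+00  3.19683138e-04 -8.43901790e-02] [ 0.73568787  0.29942848 -1.28091119] 0.01903946942820871
```

View pics/w8.png

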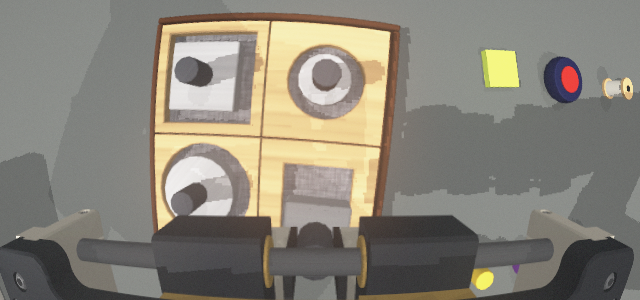

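The other three lie in their wells. The held small square (columns 282–352) lines up with the narrow square well (283–353), so I lower it.

>>> send_rows:
  motion:
    - {"offset": [0, 0, 1.5], "turn": 0}
    - {"offset": [0, 0, 3.5], "turn": 0}
    - {"offset": [0, 0, 5.5], "turn": 0}
    - {"offset": [0, 0, 6.6], "turn": 0}
    - {"offset": [0, 0, 7.1], "turn": 0}
    - {"offset": [0, 0, 7.3], "turn": 0}
    - {"offset": [0, 0, 7.3], "turn": 0}

```text
t: 28.15
eef_pos: [0.4451, 0.2841, 0.2211]
ee_rot: [-3.141, -0.0, -0.083]
force: [-0.1, -0.4, -2.5]
width: 0.0191
```

>>> send_rows:
  motion:
    - {"offset": [0, 0, 0.1], "turn": 0}
    - {"offset": [0, 0, 0.2], "turn": 0}
    - {"offset": [0, 0, 0.3], "turn": 0}
    - {"offset": [0, 0, 0.4], "turn": 0}
    - {"offset": [0, 0, 0.4], "turn": 0}

```text
t: 28.65
eef_pos: [0.4448, 0.2839, 0.2166]
ee_rot: [3.142, 0.0, -0.083]
force: [-0.3, -0.0, -2.8]
width: 0.0192
```

>>> send_rows:
  motion:
    - {"offset": [0, 0, 0.05], "turn": 0}
    - {"offset": [0, 0, 0.1], "turn": 0}
    - {"offset": [0, 0, 0.15], "turn": 0}
    - {"offset": [0, 0, 0.15], "turn": 0}
    - {"offset": [0, 0, 0.15], "turn": 0}

```text
t: 29.15
eef_pos: [0.4449, 0.2839, 0.216]
ee_rot: [-3.141, -0.0, -0.083]
force: [-3.0, -1.9, 7.7]
width: 0.0191
```

>>> send_rows:
  motion:
    - {"offset": [0, 0, 0], "turn": 0}
    - {"offset": [0, 0, 0], "turn": 0}
    - {"offset": [0, 0, 0], "turn": 0}
    - {"offset": [0, 0, 0], "turn": 0}
  hand: 0

```text
t: 29.55
eef_pos: [0.4449, 0.284, 0.2151]
ee_rot: [-3.142, -0.0, -0.083]
force: [-0.6, -1.1, -0.3]
width: 0.0424
```

>>> send_rows:
  motion:
    - {"offset": [0, 0, -1], "turn": 0}
    - {"offset": [0, 0, -4], "turn": 0}
    - {"offset": [0, 0, -8], "turn": 0}
    - {"offset": [0, 0, -12], "turn": 0}
    - {"offset": [0, 0, -15], "turn": 0}
    - {"offset": [0, 0, -16], "turn": 0}

```text
t: 30.15
eef_pos: [0.4453, 0.2843, 0.3797]
ee_rot: [-3.137, -0.004, -0.083]
force: [-0.1, 0.1, -0.3]
width: 0.0437
```

>>> send_rows:
  motion:
    - {"offset": [1, 2, 0], "turn": 0}
    - {"offset": [3, 6, 0], "turn": 0}
    - {"offset": [5, 10, 0], "turn": 0}
    - {"offset": [7, 14, 0], "turn": 0}
    - {"offset": [9, 18, 0], "turn": 0}
    - {"offset": [11, 22, 0], "turn": 0}
    - {"offset": [12, 25, 0], "turn": 0}
    - {"offset": [12, 26, 0], "turn": 0}

```text
t: 30.95
eef_pos: [0.5432, 0.0123, 0.3748]
ee_rot: [3.141, 0.001, -0.086]
force: [-0.1, 0.2, 0.8]
width: 0.0435
```

```bash
python3 - <<'E'
from h import *
s=get_state(); print(s["t"],s["eef_pos"],s["force"],s["width"])
a=grab_frame("scene"); b=grab_frame("top")
cv2.imwrite("pics/c9.png",np.hstack([cv2.resize(a["frame"][120:360,160:500],(480,339)),cv2.resize(b["frame"][100:260,110:260],(318,339))]))
W=world(a)
np.save("fin.npy",W)
z=W[...,2]; x,y=W[...,0],W[...,1]
for n,c in dict(sqW=(.558,.364),rdN=(.542,.268),rdW=(.461,.381),sqN=(.445,.284)).items():
    d=np.hypot(x-c[0],y-c[1])<.05
    k=d&(z>.055)&(z<.08); p=d&(z>.028)&(z<.037)
    print(n,"knob",k.sum(),W[k].mean(0).round(4) if k.any() else None, z[k].max() if k.any() else None,"plate",p.sum(),W[p].mean(0).round(4),W[p].std(0).round(4))
E
```

```text
30.95 [0.54324604 0.01225929 0.37478453] [-0.13093545  0.17791718  0.83145213] 0.04347307669001917
sqW knob 72 [0.5615 0.363  0.0647] 0.06972586884108711 plate 490 [0.5638 0.3634 0.032 ] [0.0174 0.0182 0.0016]
rdN knob 60 [0.5459 0.2665 0.0643] 0.0681042740411274 plate 137 [0.55   0.2678 0.0322] [0.0098 0.012  0.0016]
rdW knob 64 [0.4659 0.3801 0.0645] 0.06927851407356422 plate 394 [0.4684 0.3806 0.0321] [0.0159 0.0174 0.0016]
sqN knob 54 [0.4501 0.2831 0.0647] 0.0691953123123662 plate 137 [0.4525 0.2835 0.0319] [0.0123 0.0139 0.0018]
```

View pics/c9.png

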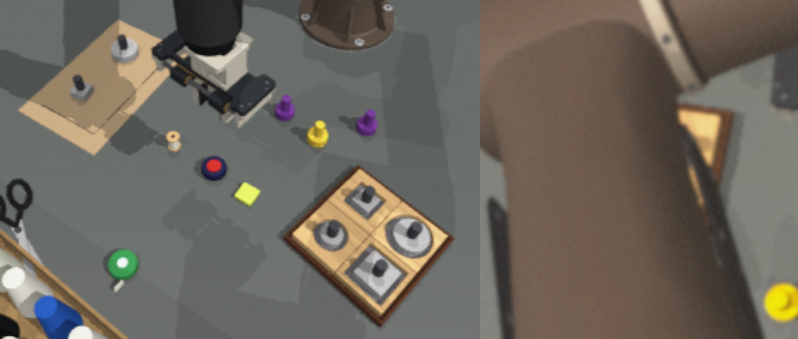

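All four weights lie flat in their own wells. Plate tops read 32 mm, which is the 12 mm floor plus 20 mm. The paper weights and look-alikes are untouched, so I hand the job in.

>>> send_rows:
  motion:
    - {"offset": [0, 0, 0], "turn": 0}
    - {"offset": [0, 0, 0], "turn": 0}
    - {"offset": [0, 0, 0], "turn": 0}

```text
t: 31.35
eef_pos: [0.5427, 0.0159, 0.3753]
ee_rot: [-3.141, -0.0, -0.082]
force: [-0.4, -0.0, -1.0]
width: 0.0439
```

```bash
python3 -c "
from station import *
print(job_done())"
```

```text
the job is handed in; nothing more can be done
None
```

All four loose weights are back in the tray, each in the well of its own shape and size, and the job was handed in at about 31 s of the 96 s allowed. I gripped each by its knob and lowered it until the force reading showed contact. Only then did I release it.

- **Flat in the wells:** the last scene picture shows all four inside their wells. Plate tops measured about 32 mm and knobs about 65 mm above the table, as expected for weights resting on the felt.
- **Other weights:** the two weights on the paper and the coloured look-alikes showed no sign of having moved. The turquoise one was hidden behind the gripper in that last picture.
- **Disagreements:** the scene camera put the knobs 4–5 mm further in x than where I released them. That is more than the 2 mm calibration, but within the 10 mm clearance. The top camera's view of the tray was blocked by the arm, so it could not give a second check.

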